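Press the black sensor cap home in the clamped collar

ROBOT

A 7-joint arm with a two-finger parallel gripper is mounted at the origin on the work surface. World frame = base frame: x ahead of the robot, y to its left, z up, the work surface at z = 0. Lengths are in m, angles in rad, forces in N, time in s.
With the tool pointing down it reaches from about 0.425 to 0.925 m from the base axis. Payload 6.8 kg.
Tool frame: the origin (TCP) lies at the very end of the fingers, on their centre line; the grasp point (between the pads) lies 19 mm behind it (bot.grasp_offset is the distance from the TCP to the grasp point, in m); z points along the fingers, y is the direction in which the jaws open and shut (so a half turn about z gives the same grasp; the last joint's range is limited). The gripper opens to 85 mm and grips with 20 to 120 N. Pads are 22 mm wide; open, the fingers measure 114 mm over their backs; the gripper's body (76 mm by 85 mm) begins 54 mm behind the grasp point. The pads swing forward as they close: fully open they stand 13 mm farther back than shut.
Start: joints at [1.157, 0.477, 0.022, 1.555, -0.011, 1.109, -0.083], TCP at [0.203, -0.644, 0.231] pointing down, gripper open.
Joint ranges: [-2.96, 2.96], [-0.34, 2.1], [-1.41, 1.46], [0.24, 2.44], [-1.37, 4.51], [0.17, 1.92], [-2.96, 2.96]. Speed limits (rad/s): [2.39, 2.39, 3.14, 3.14, 3.14, 3.14, 3.14].

INTERFACE

Orientations are given as a unit quaternion [w, x, y, z].
In Python, from station import monitor, cams, bot, finder gives the robot as it stands.
- The arm moves only by the tool jog_arm, never from a script. Its argument "plan" is a list of rows, each an object of numbers: "x", "y", "z": the shift along the tool's x, y, z as a fraction of full scale; "wx", "wy", "wz": the turn, a rotation vector about the tool's x, y, z as a fraction of full scale. A call has 1 to 12 rows; each row is the pose to reach, as a shift and turn from the pose measured when the call began, along the tool's axes at that moment, turning the shorter way round; what a row does not reach only later rows make up. Full scale, the value 1, is 20 cm for a shift and 180 degrees for a turn. A row lasts 1/12 s, in which the tool goes at most 41.7 mm and 7.16 degrees, less where a joint would pass 70% of its speed; a pose out of reach is approached as far as the arm can. A call with a number of a shift or a turn outside -1 to 1 is refused whole. A call with a gripper value outside its range is refused whole. "hand" is the opening, from -1 (shut) to 1 (fully open), set as the call begins (left out, the last holds). The fingers move at their own pace and stop on an object; "grip_force" is the grip in N (left out, the last holds). Time passes only in rows, so rows that repeat a pose let the fingers close. It gives the time, the measured TCP pose, the force and the opening at its end, in the units of the state.
- monitor.get_obs(): the state, without advancing time (a new reading comes with each control period).
- cams.read_camera(name): name is "side" or "top" or "wrist"; returns the picture (420x560x3 uint8, red, green, blue); there is no depth.
- cams.get_calibration(name): a dict with "fx", "fy", "cx", "cy" (pixels), "extrinsics" (4x4, takes a point from world to camera coordinates). Camera axes: x right, y down, z forward; pixel columns grow to the right and rows downward; lengths in m; the calibration is good to about 2 mm. A picture is of the moment at which its call begins: read the wrist's pose just before it. get_calibration takes no time and is no camera call; for the wrist camera it gives the pose at the moment of the call.
- bot.hand_in(): hands the job in, once; it reports no verdict.
Trained networks look in the newest picture that a camera, given by its name, has taken for a name from the list of things; names that differ only in an ending like _2 or _b are one class to them, and where a whole thing is asked for, a point or a joint stands for the part that bears it (a point fixed in the world has none). Each returns a list of dicts, best first, with "confidence" (0 to 1); they miss things now and then, are a little off and sometimes report something else, mostly with a low value. They report only what shows in the picture. A call takes as long as a camera call. They do not tell look-alikes from the thing itself.
- finder.find_in(camera, target): "bbox" ([left, top, width, height] in pixels, round what is visible of it).
- finder.place_of(camera, target): "location" ([column, row] in pixels: a listed point, or the origin of a listed thing).
The state is a dict: "t": time; "q": joint angles; "joint_vel": joint speeds; "joint_torque": joint torques, N m; "eef_pos": TCP position; "tool_rot": TCP orientation; "contact_force": force on the tool from outside, world axes, zero at the start; "torque": the same for the moment, N m; "gripper_width": opening from 0.0 (shut) to 1.0 (fully open).
Only numpy, scipy, OpenCV 4.12 (cv2) and the standard library are available. Lean on these libraries where they do the work, as an engineer would, in place of code of your own. Each camera call takes 0.05 s, during which the arm holds its last target. There are 200 camera calls.

TASK

Put the black sensor cap, plug end down, into the aluminium collar that is gripped in the blue cam lock bracket and press it down against the stiff sliding seal inside until you feel the hard stop, with its shoulder fully home on the collar's rim. Press gently: do not ram it once it has stopped. Then let go, leaving the grey cap and the spare collar where they stand.

Things in the scene. Friction and masses are not known exactly. Their poses are not given: they have to be found in the camera images.
- cap_center (a point): loose black delrin sensor cap, upright on its plug: body 44 mm diameter x 50 mm tall, below it a plug 30 mm diameter x 24 mm long, foot chamfered; 0.10 to 0.17 kg. This point: centre of the body on the axis (z up), 49 mm above the plug's foot, 25 mm above the shoulder (the body's underside), 25 mm below the top. Gripped at this height or higher from above, fingertips stay clear of the shoulder.
- collar_rim (a point): centre of the top rim of the fixed aluminium collar in the blue cam lock bracket; axis z up, outside 54 mm, bore 34 mm. Rim 80 to 95 mm above the counter, higher than the bracket. In the bore, 6 to 11 mm under the rim, a blue disc (the seal) slides down under about 7 N and does not spring back. The hard stop is the cap's shoulder on the rim: the cap's point is then 25 mm above this one.
- grey_cap_center (a point): a light grey sensor cap of the same shape, size and reference point as the black one, loose, standing upright; not to be used or moved
- spare_center (a point): the spare collar, a loose aluminium ring standing on the counter, outside diameter 54 mm, bore 34 mm, 70 mm tall; this point is its centre, half-way up; not to be used or moved
Things that resemble listed ones, but are neither listed nor needed, are in the scene too. Leave any red look-alike of the part that bears cap_center alone.

How it is judged:
By the outcome, as a careful person would: the job done as asked, in the order asked, and still so for the second after the job is handed in, with the robot touching nothing.
It also fails if it takes over 40 s, if anything falls off the work surface, if the arm or the gripper's body presses on something with over 40 N, if the wrist force passes 120 N, or if a joint passes its speed limit or range.

## Working session

There is one attempt and no reset: what is moved stays moved. The work goes in short steps, Python scripts to look and compute and a tool call to move; the robot and the scene stay as the last step left them, time stands still between calls to the robot, and variables do not carry over. Pictures are saved under pics/ and viewed, about 8 in all and at most 12, crops included, and the job is handed in when it is done.

Besides the shell and the picture viewer there is one more tool, called after ">>>" as a command line: name --argument value ..., lists and objects as JSON in quotes. jog_arm: Moves the arm, as the interface text tells. Shift numbers are shares of 20 cm and turn numbers shares of 180 degrees, none past 1 either way. Its arguments: {"type":"object","properties":{"plan":{"type":"array","items":{"type":"object","properties":{"x":{"type":"number","minimum":-1,"maximum":1},"y":{"type":"number","minimum":-1,"maximum":1},"z":{"type":"number","minimum":-1,"maximum":1},"wx":{"type":"number","minimum":-1,"maximum":1},"wy":{"type":"number","minimum":-1,"maximum":1},"wz":{"type":"number","minimum":-1,"maximum":1}}}},"hand":{"type":"number"},"grip_force":{"type":"number"}},"required":["plan"]}

```bash
mkdir -p pics
cat > h.py <<'E'
import numpy as np, cv2
from station import monitor, cams, bot, finder
def shot(n,f=None):
    im=np.asarray(cams.read_camera(n)); 
    if f: cv2.imwrite('pics/'+f,im[:,:,::-1])
    return im
def ray(cal,uv):
    E=np.array(cal['extrinsics']);R,t=E[:3,:3],E[:3,3]
    d=R.T@np.array([(uv[0]-cal['cx'])/cal['fx'],(uv[1]-cal['cy'])/cal['fy'],1]);return -R.T@t,d/np.linalg.norm(d)
def at_z(cal,uv,z):
    o,d=ray(cal,uv);return o+d*(z-o[2])/d[2]
def tri(c1,u1,c2,u2):
    A=[];b=[]
    M=np.zeros((3,3));v=np.zeros(3)
    for c,u in((c1,u1),(c2,u2)):
        o,d=ray(c,u);P=np.eye(3)-np.outer(d,d);M+=P;v+=P@o
    x=np.linalg.solve(M,v);o,d=ray(c1,u1);e=np.linalg.norm(np.cross(x-o,d))
    return x,e*2
E
python3 - <<'E'
from h import *
ims=[]
for n in('side','top'):
    ims.append(shot(n))
    for t in('cap_center','collar_rim','grey_cap_center','spare_center'):
        print(n,t,[(np.round(r['location']).tolist(),round(r['confidence'],2)) for r in finder.place_of(n,t)])
    c=cams.get_calibration(n);o,d=ray(c,(280,210));print(n,o.round(3),d.round(3),c['fx'])
for n,i in zip(('side','top'),ims): cv2.imwrite(f'pics/{n}1.png',cv2.resize(i[:,:,::-1],(784,588)))
E
```

```text
side cap_center [([296.0, 319.0], 0.69), ([345.0, 367.0], 0.62), ([335.0, 280.0], 0.56)]
side collar_rim [([245.0, 109.0], 0.71)]
side grey_cap_center [([242.0, 222.0], 0.73)]
side spare_center [([342.0, 238.0], 0.73)]
side [ 0.337 -0.62   0.702] [ 0.217  0.642 -0.735] 470.3178448966969
top cap_center [([375.0, 235.0], 0.86), ([348.0, 201.0], 0.82), ([412.0, 217.0], 0.77)]
top collar_rim [([149.0, 225.0], 0.71)]
top grey_cap_center [([277.0, 254.0], 0.89), ([305.0, 185.0], 0.2)]
top spare_center [([304.0, 183.0], 0.72)]
top [ 0.326 -0.054  0.947] [ 0.244 -0.02  -0.97 ] 410.10355870194627
```

View pics/top1.png

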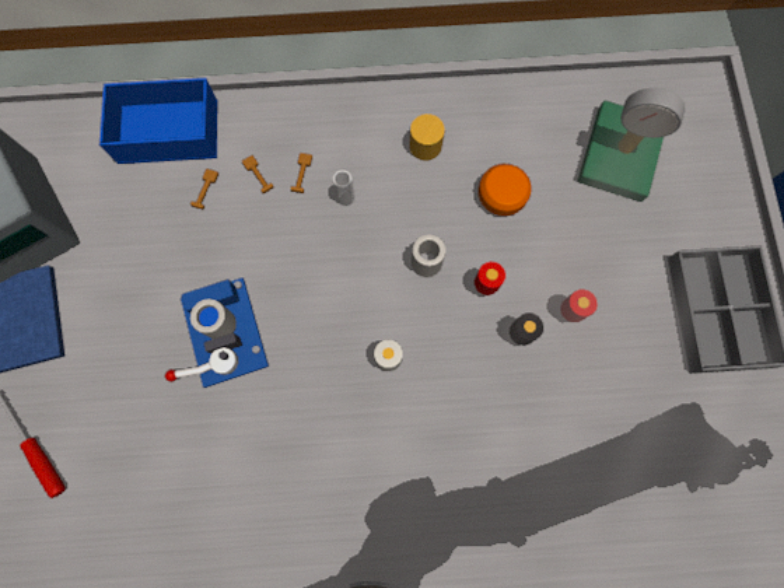

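View pics/side1.png

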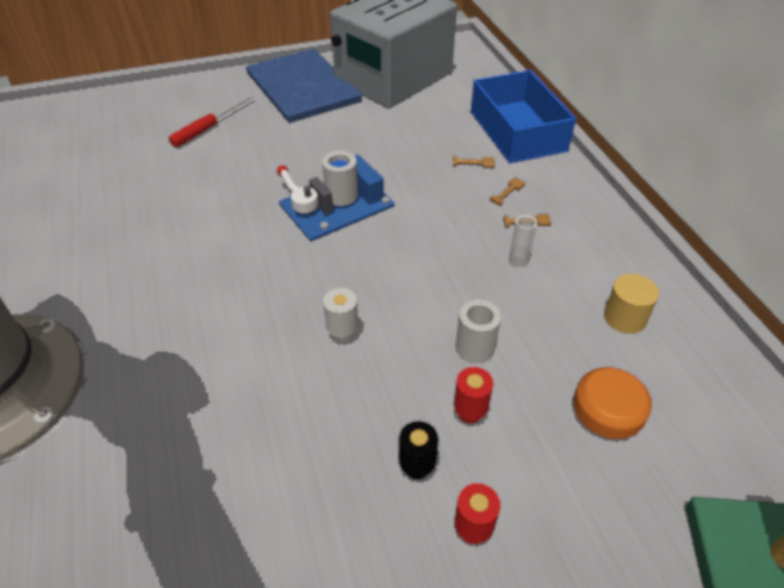

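Top view: the black cap is at (375,235). Its red look-alikes are at (348,201) and (412,217), the grey cap at (277,254), the spare collar at (304,183) and the bracket collar at (149,225). Side view: black is at (296,319) and the reds at (345,367) and (335,280). Only the (375,235)/(296,319) cap is black, so that's the one meant; the crop below should confirm it.

Run:
```python
from h import *
a,b=cams.get_calibration('top'),cams.get_calibration('side')
for n,u,v in(('cap',(375,235),(296,319)),('rim',(149,225),(245,109)),('grey',(277,254),(242,222)),('spare',(304,183),(342,238)),('redA',(348,201),(335,280)),('redB',(412,217),(345,367))):
    x,e=tri(a,u,b,v);print(n,x.round(4),round(e,4))
o=monitor.get_obs();print(o['eef_pos'],o['tool_rot'],o['t'],o['contact_force'],o['gripper_width'])
from scipy.spatial.transform import Rotation as R
q=np.array(o['tool_rot']);print(R.from_quat(q[[1,2,3,0]]).as_matrix().round(3))
c=cams.get_calibration('wrist');E=np.array(c['extrinsics']);print(E.round(3),c['fx'])
i=shot('top')[150:290,290:450];j=shot('side')[260:400,250:410]
cv2.imwrite('pics/crop.png',cv2.resize(np.hstack([i,j])[:,:,::-1],None,fx=2.4,fy=2.4,interpolation=2))
```

```text
cap [ 0.4805 -0.2779  0.0527] 0.0001
rim [0.5294 0.2058 0.1047] 0.0123
grey [ 0.4531 -0.0589  0.0521] 0.0015
spare [ 0.6213 -0.1334  0.0273] 0.0045
redA [ 0.5652 -0.2278  0.0485] 0.0043
redB [ 0.5207 -0.3691  0.0438] 0.006
[ 0.20318542 -0.64368147  0.23128944] [-1.90940567e-05  9.88337060e-01  1.52282158e-01  1.94857598e-06] 0.5 [-0.17577842 -0.31479859  0.44054512] 0.9977276710925114
[[ 0.954  0.301 -0.   ]
 [ 0.301 -0.954  0.   ]
 [ 0.    -0.    -1.   ]]
[[ 0.302 -0.953  0.    -0.674]
 [-0.915 -0.29   0.279 -0.037]
 [-0.266 -0.084 -0.96   0.378]
 [ 0.     0.     0.     1.   ]] 290.884456086544
```

View pics/crop.png

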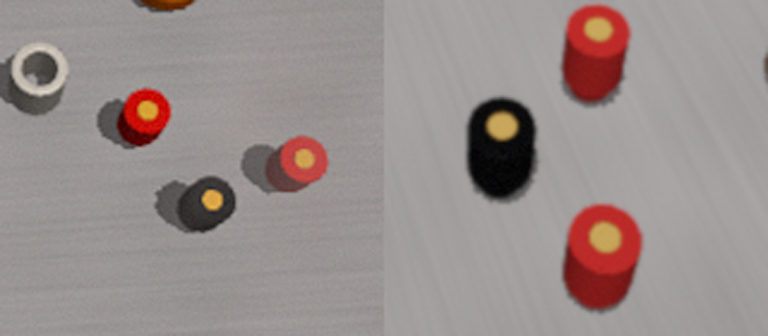

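The crop confirms it: the only black cap sits between the two red ones. I'll approach above it with the jaws turned between them.

>>> jog_arm --plan '[{"x": 0.3, "y": -0.2, "wz": -0.1}, {"x": 0.6, "y": -0.4, "wz": -0.2}, {"x": 0.95, "y": -0.67, "wz": -0.303}, {"x": 0.95, "y": -0.67, "wz": -0.303}, {"x": 0.95, "y": -0.67, "wz": -0.303}, {"x": 0.95, "y": -0.67, "wz": -0.303}, {"x": 0.95, "y": -0.67, "wz": -0.303}, {"x": 0.95, "y": -0.67, "wz": -0.303}, {"x": 0.95, "y": -0.67, "wz": -0.303}, {"x": 0.95, "y": -0.67, "wz": -0.303}, {"x": 0.95, "y": -0.67, "wz": -0.303}, {"x": 0.95, "y": -0.67, "wz": -0.303}]' --hand 1 --grip_force 60

```text
invalid input at $.plan[0]: expected keys x, y, z, wx, wy, wz
```

>>> jog_arm --plan '[{"x": 0.3, "y": -0.2, "z": 0, "wx": 0, "wy": 0, "wz": -0.1}, {"x": 0.6, "y": -0.4, "z": 0, "wx": 0, "wy": 0, "wz": -0.2}, {"x": 0.95, "y": -0.67, "z": 0, "wx": 0, "wy": 0, "wz": -0.303}, {"x": 0.95, "y": -0.67, "z": 0, "wx": 0, "wy": 0, "wz": -0.303}, {"x": 0.95, "y": -0.67, "z": 0, "wx": 0, "wy": 0, "wz": -0.303}, {"x": 0.95, "y": -0.67, "z": 0, "wx": 0, "wy": 0, "wz": -0.303}, {"x": 0.95, "y": -0.67, "z": 0, "wx": 0, "wy": 0, "wz": -0.303}, {"x": 0.95, "y": -0.67, "z": 0, "wx": 0, "wy": 0, "wz": -0.303}, {"x": 0.95, "y": -0.67, "z": 0, "wx": 0, "wy": 0, "wz": -0.303}, {"x": 0.95, "y": -0.67, "z": 0, "wx": 0, "wy": 0, "wz": -0.303}, {"x": 0.95, "y": -0.67, "z": 0, "wx": 0, "wy": 0, "wz": -0.303}, {"x": 0.95, "y": -0.67, "z": 0, "wx": 0, "wy": 0, "wz": -0.303}]' --hand 1 --grip_force 60

```text
t: 1.6
eef_pos: [0.3437, -0.4591, 0.2313]
tool_rot: [0.0, 0.809, 0.587, -0.0]
contact_force: [-0.1, 1.2, -0.9]
gripper_width: 0.998
```

```bash
cat >> h.py <<'E'
from scipy.spatial.transform import Rotation as R
def state():
    o=monitor.get_obs();q=np.array(o['tool_rot']);M=R.from_quat(q[[1,2,3,0]]).as_matrix()
    print('t',round(o['t'],2),'p',np.round(o['eef_pos'],4),'yang',round(np.degrees(np.arctan2(M[1,1],M[0,1])),1),'zax',M[:,2].round(4),'F',np.round(o['contact_force'],1),'w',round(o['gripper_width'],3),'q7',round(o['q'][6],2))
    return np.array(o['eef_pos']),M
def go(target):
    p,M=state();d=M.T@(np.array(target)-p);print('row units',(d/0.2).round(4))
E
python3 - <<'E'
from h import *
go((.4805,-.278,.2))
shot('wrist','w1.png')
c=cams.get_calibration('wrist')
for r in finder.place_of('wrist','cap_center'): print(np.round(r['location'],1),round(r['confidence'],2),at_z(c,r['location'],.049).round(4))
E
```

```text
t 1.6 p [ 0.3437 -0.4591  0.2313] yang -18.1 zax [-1.e-04 -1.e-04 -1.e+00] F [-0.1  1.2 -0.9] w 0.998 q7 0.42
row units [1.0729 0.3689 0.1563]
[414.1  54.2] 0.96 [ 0.5137 -0.3644  0.049 ]
```

>>> jog_arm --plan '[{"x": 0.2, "y": 0.07, "z": 0, "wx": 0, "wy": 0, "wz": 0}, {"x": 0.4, "y": 0.14, "z": 0, "wx": 0, "wy": 0, "wz": 0}, {"x": 0.6, "y": 0.21, "z": 0, "wx": 0, "wy": 0, "wz": 0}, {"x": 0.75, "y": 0.28, "z": 0, "wx": 0, "wy": 0, "wz": 0}, {"x": 0.8, "y": 0.37, "z": 0, "wx": 0, "wy": 0, "wz": 0}, {"x": 0.8, "y": 0.37, "z": 0, "wx": 0, "wy": 0, "wz": 0}, {"x": 0.8, "y": 0.37, "z": 0, "wx": 0, "wy": 0, "wz": 0}, {"x": 0.8, "y": 0.37, "z": 0, "wx": 0, "wy": 0, "wz": 0}]'

```text
t: 2.37
eef_pos: [0.4628, -0.3306, 0.231]
tool_rot: [-0.0, 0.81, 0.587, -0.0]
contact_force: [-0.3, -0.8, -1.0]
gripper_width: 0.997
```

Run:
```python
from h import *
shot('wrist','w2.png')
c=cams.get_calibration('wrist')
for r in finder.place_of('wrist','cap_center'): print(np.round(r['location'],1),round(r['confidence'],2),at_z(c,r['location'],.049).round(4))
go((.4805,-.278,.04))
```

```text
[336.2 208.6] 0.68 [ 0.5161 -0.3676  0.049 ]
[347.1  68. ] 0.66 [ 0.5652 -0.2281  0.049 ]
[286.4 143.6] 0.64 [ 0.4839 -0.28    0.049 ]
t 2.47 p [ 0.4623 -0.331   0.2311] yang -18.2 zax [-1.e-03 -3.e-04 -1.e+00] F [0.6 0.2 0.7] w 0.998 q7 0.09
row units [0.2809 0.0044 0.9551]
```

View pics/w2.png

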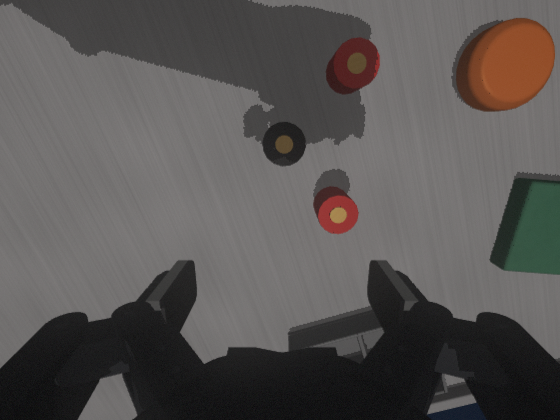

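The black cap's gold top is at (284,144), with the reds at (357,63) and (338,215). I'll refine the position from the gold centroid.

```bash
cat >> h.py <<'E'
def gold(im,uv,r=14):
    x,y=map(int,uv);p=im[y-r:y+r,x-r:x+r].astype(int);m=((p[:,:,0]-p[:,:,2])>25).astype(np.uint8)
    n,l,s,c=cv2.connectedComponentsWithStats(m);k=1+np.argmax(s[1:,4]);return c[k]+[x-r,y-r],s[k,4]
E
python3 - <<'E'
from h import *
im=cv2.imread('pics/w2.png')[:,:,::-1];c=cams.get_calibration('wrist')
g,a=gold(im,(284,144));print(g,a,at_z(c,g,.074).round(4))
for n,u in(('top',(378,233)),('side',(298,312))):
    g,a=gold(shot(n),u);print(n,g,a,at_z(cams.get_calibration(n),g,.074).round(4))
E
```

```text
[283.71485944 144.09638554] 249 [ 0.4812 -0.2784  0.074 ]
top [378.10769231 232.92307692] 65 [ 0.4809 -0.2798  0.074 ]
side [298.68085106 312.10638298] 141 [ 0.4836 -0.2794  0.074 ]
```

>>> jog_arm --plan '[{"x": 0.14, "y": 0.011, "z": 0, "wx": 0, "wy": 0, "wz": 0}, {"x": 0.278, "y": 0.011, "z": 0.1, "wx": 0, "wy": 0, "wz": 0}, {"x": 0.278, "y": 0.011, "z": 0.25, "wx": 0, "wy": 0, "wz": 0}, {"x": 0.278, "y": 0.011, "z": 0.4, "wx": 0, "wy": 0, "wz": 0}, {"x": 0.278, "y": 0.011, "z": 0.4, "wx": 0, "wy": 0, "wz": 0}, {"x": 0.278, "y": 0.011, "z": 0.4, "wx": 0, "wy": 0, "wz": 0}]'

```text
t: 3.07
eef_pos: [0.4806, -0.2789, 0.1504]
tool_rot: [-0.002, 0.81, 0.586, -0.001]
contact_force: [0.2, 0.6, -0.1]
gripper_width: 1.0
```

Run:
```python
from h import *
im=shot('wrist','w3.png');c=cams.get_calibration('wrist')
E=np.array(c['extrinsics']);v=E[:3,:3]@np.array([.4812,-.2787,.074])+E[:3,3];u=(c['fx']*v[0]/v[2]+c['cx'],c['fy']*v[1]/v[2]+c['cy']);print(u)
g,a=gold(im,u,25);print(g,a,at_z(c,g,.074).round(4))
go((.4815,-.279,.034))
```

```text
(np.float64(281.07888405746445), np.float64(221.102818297568))
[283.54047619 220.62380952] 420 [ 0.4832 -0.2789  0.074 ]
t 3.12 p [ 0.4819 -0.2795  0.1519] yang -18.2 zax [-6.e-04 -4.e-04 -1.e+00] F [ 0.2  0.2 -0.2] w 1.002 q7 -0.06
row units [ 0.0019 -0.0022  0.5897]
```

>>> jog_arm --plan '[{"x": 0.002, "y": 0, "z": 0.12, "wx": 0, "wy": 0, "wz": 0}, {"x": 0.002, "y": 0, "z": 0.24, "wx": 0, "wy": 0, "wz": 0}, {"x": 0.002, "y": 0, "z": 0.36, "wx": 0, "wy": 0, "wz": 0}, {"x": 0.002, "y": 0, "z": 0.48, "wx": 0, "wy": 0, "wz": 0}, {"x": 0.002, "y": 0, "z": 0.55, "wx": 0, "wy": 0, "wz": 0}, {"x": 0.002, "y": 0, "z": 0.59, "wx": 0, "wy": 0, "wz": 0}, {"x": 0.002, "y": 0, "z": 0.59, "wx": 0, "wy": 0, "wz": 0}, {"x": 0.002, "y": 0, "z": 0.59, "wx": 0, "wy": 0, "wz": 0}, {"x": 0.002, "y": 0, "z": 0.59, "wx": 0, "wy": 0, "wz": 0}]'

```text
t: 3.87
eef_pos: [0.4832, -0.2799, 0.0357]
tool_rot: [0.001, 0.81, 0.586, 0.0]
contact_force: [-0.1, -0.7, 0.2]
gripper_width: 1.0
```

>>> jog_arm --plan '[{"x": 0, "y": 0, "z": 0, "wx": 0, "wy": 0, "wz": 0}, {"x": 0, "y": 0, "z": 0, "wx": 0, "wy": 0, "wz": 0}, {"x": 0, "y": 0, "z": 0, "wx": 0, "wy": 0, "wz": 0}, {"x": 0, "y": 0, "z": 0, "wx": 0, "wy": 0, "wz": 0}, {"x": 0, "y": 0, "z": 0, "wx": 0, "wy": 0, "wz": 0}, {"x": 0, "y": 0, "z": 0, "wx": 0, "wy": 0, "wz": 0}, {"x": 0, "y": 0, "z": 0, "wx": 0, "wy": 0, "wz": 0}, {"x": 0, "y": 0, "z": 0, "wx": 0, "wy": 0, "wz": 0}, {"x": 0, "y": 0, "z": 0, "wx": 0, "wy": 0, "wz": 0}, {"x": 0, "y": 0, "z": 0, "wx": 0, "wy": 0, "wz": 0}]' --hand -1 --grip_force 70

```text
t: 4.7
eef_pos: [0.4833, -0.2801, 0.0365]
tool_rot: [0.002, 0.81, 0.586, 0.0]
contact_force: [-3.6, 0.8, 5.8]
gripper_width: 0.493
```

Gripped (the opening matches 44 mm). Next I'll lift and work out the lever's height.

>>> jog_arm --plan '[{"x": 0, "y": 0, "z": -0.05, "wx": 0, "wy": 0, "wz": 0}, {"x": 0, "y": 0, "z": -0.15, "wx": 0, "wy": 0, "wz": 0}, {"x": 0, "y": 0, "z": -0.3, "wx": 0, "wy": 0, "wz": 0}, {"x": 0, "y": 0, "z": -0.45, "wx": 0, "wy": 0, "wz": 0}, {"x": 0, "y": 0, "z": -0.6, "wx": 0, "wy": 0, "wz": 0}, {"x": 0, "y": 0, "z": -0.75, "wx": 0, "wy": 0, "wz": 0}, {"x": 0, "y": 0, "z": -0.85, "wx": 0, "wy": 0, "wz": 0}, {"x": 0, "y": 0, "z": -0.9, "wx": 0, "wy": 0, "wz": 0}, {"x": 0, "y": 0, "z": -0.9, "wx": 0, "wy": 0, "wz": 0}, {"x": 0, "y": 0, "z": -0.9, "wx": 0, "wy": 0, "wz": 0}]'

```text
t: 5.53
eef_pos: [0.4825, -0.2796, 0.2161]
tool_rot: [0.001, 0.81, 0.586, 0.0]
contact_force: [-0.2, 0.2, -3.2]
gripper_width: 0.49
```

Run:
```python
from h import *
a,b=cams.get_calibration('top'),cams.get_calibration('side')
for n,u,v in(('knob',(122,269),(201,121)),('pivot',(159,257),(217,143))):
    x,e=tri(a,u,b,v);print(n,x.round(4),round(e,4))
for z in(.08,.0875,.095):print(z,at_z(a,(149,225),z).round(4),at_z(b,(245,109),z).round(4))
im=shot('wrist','w4.png')
go((.53,-.03,.216))
```

```text
knob [0.4454 0.2845 0.0382] 0.0048
pivot [0.4662 0.2057 0.0293] 0.0008
0.08 [0.5289 0.2136 0.08  ] [0.544  0.2411 0.08  ]
0.0875 [0.5271 0.2113 0.0875] [0.5415 0.2308 0.0875]
0.095 [0.5254 0.2089 0.095 ] [0.539  0.2204 0.095 ]
t 5.58 p [ 0.482  -0.2793  0.2151] yang -18.3 zax [ 1.0e-04 -1.4e-03 -1.0e+00] F [-0.4  0.4 -1.1] w 0.487 q7 -0.03
row units [ 1.2591 -0.163  -0.0061]
```

View pics/w4.png

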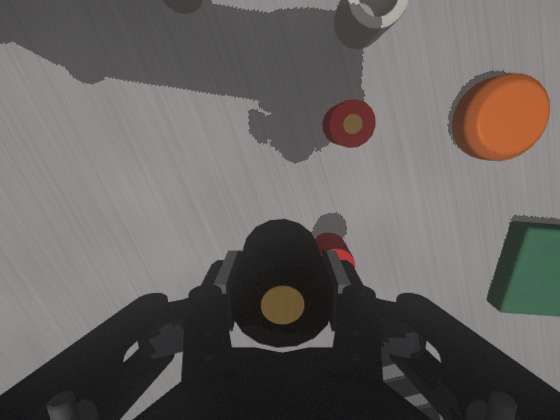

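The cap is upright in the jaws (gold top at (282,305)). The lever's pivot and knob are only 30–40 mm high, so it's no hindrance. Moving toward the collar.

>>> jog_arm --plan '[{"x": 0.1, "y": -0.03, "z": 0, "wx": 0, "wy": 0, "wz": 0}, {"x": 0.25, "y": -0.07, "z": 0, "wx": 0, "wy": 0, "wz": 0}, {"x": 0.4, "y": -0.11, "z": 0, "wx": 0, "wy": 0, "wz": 0}, {"x": 0.55, "y": -0.15, "z": 0, "wx": 0, "wy": 0, "wz": 0}, {"x": 0.7, "y": -0.19, "z": 0, "wx": 0, "wy": 0, "wz": 0}, {"x": 0.85, "y": -0.23, "z": 0, "wx": 0, "wy": 0, "wz": 0}, {"x": 1.0, "y": -0.27, "z": 0, "wx": 0, "wy": 0, "wz": 0}]'

```text
t: 6.17
eef_pos: [0.492, -0.071, 0.2129]
tool_rot: [-0.001, 0.81, 0.586, -0.002]
contact_force: [0.7, 0.3, -2.0]
gripper_width: 0.492
```

>>> jog_arm --plan '[{"x": 0.15, "y": -0.04, "z": 0, "wx": 0, "wy": 0, "wz": 0}, {"x": 0.3, "y": -0.08, "z": 0, "wx": 0, "wy": 0, "wz": 0}, {"x": 0.45, "y": -0.12, "z": 0, "wx": 0, "wy": 0, "wz": 0}, {"x": 0.6, "y": -0.16, "z": 0, "wx": 0, "wy": 0, "wz": 0}, {"x": 0.75, "y": -0.2, "z": 0, "wx": 0, "wy": 0, "wz": 0}, {"x": 0.9, "y": -0.25, "z": 0, "wx": 0, "wy": 0, "wz": 0}, {"x": 0.95, "y": -0.27, "z": 0, "wx": 0, "wy": 0, "wz": 0}, {"x": 0.95, "y": -0.27, "z": 0, "wx": 0, "wy": 0, "wz": 0}, {"x": 0.95, "y": -0.27, "z": 0, "wx": 0, "wy": 0, "wz": 0}]'

```text
t: 6.92
eef_pos: [0.4993, 0.1262, 0.2112]
tool_rot: [-0.001, 0.81, 0.586, -0.003]
contact_force: [0.3, -1.0, -1.4]
gripper_width: 0.493
```

Run:
```python
from h import *
im=shot('wrist','w5.png');p,M=state();c=cams.get_calibration('wrist')
for r in finder.place_of('wrist','collar_rim'): print(np.round(r['location'],1),round(r['confidence'],2),[at_z(c,r['location'],z).round(4) for z in(.08,.0875,.095)])
E=np.array(c['extrinsics']);v=E[:3,:3]@(p+[0,0,.038])+E[:3,3];print('pred axis px',c['fx']*v[0]/v[2]+c['cx'],c['fy']*v[1]/v[2]+c['cy'])
g,a=gold(im,(282,305),30);w=at_z(c,g,p[2]+.038);print('gold',g,a,'tool off mm',(M.T@(w-p)*1e3).round(1))
```

```text
t 6.97 p [0.4996 0.125  0.2113] yang -18.3 zax [-0.006  -0.0019 -1.    ] F [ 0.2 -0.8 -0.9] w 0.489 q7 -0.86
[277.5 101.5] 0.76 [array([0.5244, 0.2152, 0.08  ]), array([0.5244, 0.2146, 0.0875]), array([0.5243, 0.214 , 0.095 ])]
pred axis px 282.0558938767014 309.44548166548253
gold [282.23655122 304.69123066] 1357 tool off mm [  2.1  -0.1 -38. ]
```

View pics/w5.png

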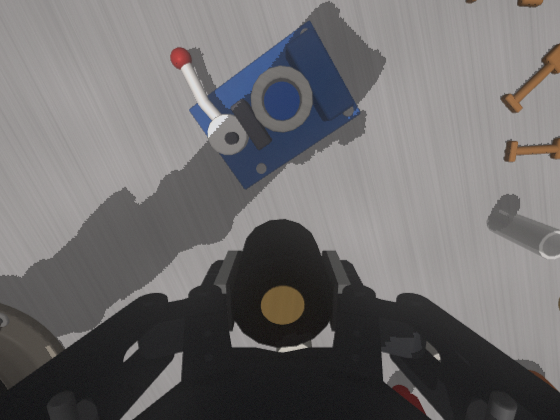

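The collar ring is at about (282,98) with the blue seal visible inside, and the network's (277,101) is slightly off. I'll fit the ring and measure it relative to the held cap with the same camera.

Run:
```python
from h import *
im=cv2.imread('pics/w5.png');c=cams.get_calibration('wrist');p,M=state()
x0,y0=235,50;p_=im[y0:y0+100,x0:x0+95].astype(int)
m=((p_.max(2)-p_.min(2)<40)&(p_.max(2)>95)).astype(np.uint8)
hsv=cv2.cvtColor(im[y0:y0+100,x0:x0+95],cv2.COLOR_BGR2HSV);m=((hsv[:,:,1]<70)&(hsv[:,:,2]>95)).astype(np.uint8)
n,l,s,cc=cv2.connectedComponentsWithStats(m);k=l[75-0-0 if 0 else 48,20] 
# component containing the ring: largest whose centroid is near (47,48)
k=min(range(1,n),key=lambda i:np.hypot(*(cc[i]-[47,48])) if s[i,4]>300 else 1e9)
r=(l==k).astype(np.uint8);cs,h=cv2.findContours(r,cv2.RETR_CCOMP,cv2.CHAIN_APPROX_NONE)
print('bbox',s[k])
for C in sorted(cs,key=len)[-2:]:
    e=cv2.fitEllipse(C);u=np.array(e[0])+[x0,y0];print(u.round(1),np.round(e[1],1),[at_z(c,u,z).round(4) for z in(.08,.0875,.095)])
cv2.imwrite('pics/ring.png',cv2.resize(np.hstack([im[y0:y0+100,x0:x0+95],cv2.merge([r*255]*3)]),None,fx=4,fy=4))
# top view ring by disc
```

```text
t 7.02 p [0.4999 0.1245 0.2116] yang -18.4 zax [-0.0055 -0.002  -1.    ] F [ 0.6 -0.5 -1.6] w 0.487 q7 -0.86
bbox [  16   16   61   66 1774]
[281.3  98.9] [41.3 44.3] [array([0.5288, 0.2157, 0.08  ]), array([0.5286, 0.2151, 0.0875]), array([0.5284, 0.2144, 0.095 ])]
[281.1  98.3] [60.3 64.6] [array([0.5287, 0.2162, 0.08  ]), array([0.5286, 0.2155, 0.0875]), array([0.5284, 0.2149, 0.095 ])]
```

View pics/ring.png

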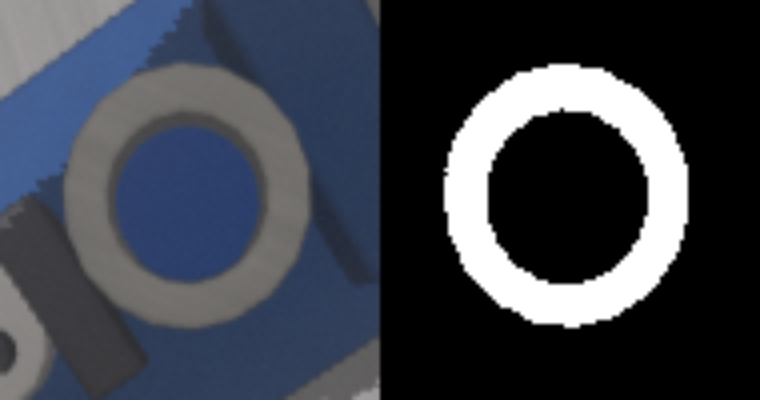

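The fit is clean: the rim centre is (281,98). Corrected for the held cap's 2 mm offset, the TCP target is about (0.528, 0.213).

>>> jog_arm --plan '[{"x": 0.1, "y": -0.005, "z": 0, "wx": -0.0015, "wy": 0.0011, "wz": 0}, {"x": 0.22, "y": -0.005, "z": 0, "wx": -0.0015, "wy": 0.0011, "wz": 0}, {"x": 0.34, "y": -0.005, "z": 0, "wx": -0.0015, "wy": 0.0011, "wz": 0}, {"x": 0.43, "y": -0.005, "z": 0, "wx": -0.0015, "wy": 0.0011, "wz": 0}, {"x": 0.464, "y": -0.005, "z": 0.05, "wx": -0.0015, "wy": 0.0011, "wz": 0}, {"x": 0.464, "y": -0.005, "z": 0.15, "wx": -0.0015, "wy": 0.0011, "wz": 0}, {"x": 0.464, "y": -0.005, "z": 0.25, "wx": -0.0015, "wy": 0.0011, "wz": 0}, {"x": 0.464, "y": -0.005, "z": 0.3, "wx": -0.0015, "wy": 0.0011, "wz": 0}, {"x": 0.464, "y": -0.005, "z": 0.3, "wx": -0.0015, "wy": 0.0011, "wz": 0}, {"x": 0.464, "y": -0.005, "z": 0.3, "wx": -0.0015, "wy": 0.0011, "wz": 0}]'

```text
t: 7.85
eef_pos: [0.5277, 0.2113, 0.1507]
tool_rot: [0.0, 0.811, 0.585, -0.001]
contact_force: [-1.1, -0.1, -2.6]
gripper_width: 0.487
```

Run:
```python
from h import *
go((.528,.213,.145))
s=shot('side')[60:180,180:320];t=shot('top')[160:280,80:220]
cv2.imwrite('pics/al.png',cv2.resize(np.hstack([s,t])[:,:,::-1],None,fx=2.8,fy=2.8,interpolation=2))
for n in('side','top'):
    c=cams.get_calibration(n)
    E=np.array(c['extrinsics'])
    for P in((.528,.213,.15),(.528,.213,.0875)):
        v=E[:3,:3]@P+E[:3,3];print(n,P,round(c['fx']*v[0]/v[2]+c['cx'],1),round(c['fy']*v[1]/v[2]+c['cy'],1))
```

```text
t 7.85 p [0.5277 0.2113 0.1507] yang -18.5 zax [-0.0014 -0.0013 -1.    ] F [-1.1 -0.1 -2.6] w 0.487 q7 -1.07
row units [ 0.0084 -0.0012  0.0284]
side (0.528, 0.213, 0.15) 239.6 90.0
side (0.528, 0.213, 0.0875) 241.2 114.7
top (0.528, 0.213, 0.15) 138.6 218.1
top (0.528, 0.213, 0.0875) 148.2 224.7
```

View pics/al.png

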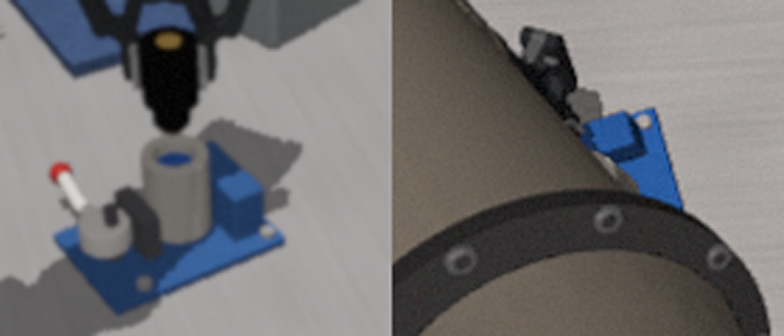

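Side view: the cap foot (crop x≈172) sits above the rim centre (x≈175), within about 1 mm. I'll descend in small steps and watch the force.

>>> jog_arm --plan '[{"x": 0.008, "y": 0.003, "z": 0.03, "wx": 0, "wy": 0, "wz": 0}, {"x": 0.008, "y": 0.003, "z": 0.06, "wx": 0, "wy": 0, "wz": 0}, {"x": 0.008, "y": 0.003, "z": 0.09, "wx": 0, "wy": 0, "wz": 0}, {"x": 0.008, "y": 0.003, "z": 0.11, "wx": 0, "wy": 0, "wz": 0}, {"x": 0.008, "y": 0.003, "z": 0.12, "wx": 0, "wy": 0, "wz": 0}, {"x": 0.008, "y": 0.003, "z": 0.13, "wx": 0, "wy": 0, "wz": 0}, {"x": 0.008, "y": 0.003, "z": 0.13, "wx": 0, "wy": 0, "wz": 0}]'

```text
t: 8.53
eef_pos: [0.5295, 0.2138, 0.1257]
tool_rot: [0.0, 0.811, 0.585, 0.0]
contact_force: [0.4, -0.0, -1.0]
gripper_width: 0.491
```

>>> jog_arm --plan '[{"x": 0, "y": 0, "z": 0.008, "wx": 0, "wy": 0, "wz": 0}, {"x": 0, "y": 0, "z": 0.016, "wx": 0, "wy": 0, "wz": 0}, {"x": 0, "y": 0, "z": 0.024, "wx": 0, "wy": 0, "wz": 0}, {"x": 0, "y": 0, "z": 0.024, "wx": 0, "wy": 0, "wz": 0}]'

```text
t: 8.87
eef_pos: [0.5293, 0.2137, 0.1206]
tool_rot: [0.0, 0.811, 0.585, 0.0]
contact_force: [0.4, 0.7, -1.1]
gripper_width: 0.484
```

>>> jog_arm --plan '[{"x": 0, "y": 0, "z": 0.008, "wx": 0, "wy": 0, "wz": 0}, {"x": 0, "y": 0, "z": 0.016, "wx": 0, "wy": 0, "wz": 0}, {"x": 0, "y": 0, "z": 0.024, "wx": 0, "wy": 0, "wz": 0}, {"x": 0, "y": 0, "z": 0.024, "wx": 0, "wy": 0, "wz": 0}]'

```text
t: 9.2
eef_pos: [0.5291, 0.2135, 0.1154]
tool_rot: [0.0, 0.811, 0.585, -0.0]
contact_force: [-0.3, 0.8, -1.1]
gripper_width: 0.49
```

>>> jog_arm --plan '[{"x": 0, "y": 0, "z": 0.008, "wx": 0, "wy": 0, "wz": 0}, {"x": 0, "y": 0, "z": 0.016, "wx": 0, "wy": 0, "wz": 0}, {"x": 0, "y": 0, "z": 0.016, "wx": 0, "wy": 0, "wz": 0}]'

```text
t: 9.45
eef_pos: [0.5293, 0.2137, 0.1124]
tool_rot: [0.0, 0.811, 0.585, -0.0]
contact_force: [-0.7, 0.1, 1.1]
gripper_width: 0.492
```

>>> jog_arm --plan '[{"x": 0, "y": 0, "z": 0.008, "wx": 0, "wy": 0, "wz": 0}, {"x": 0, "y": 0, "z": 0.016, "wx": 0, "wy": 0, "wz": 0}, {"x": 0, "y": 0, "z": 0.016, "wx": 0, "wy": 0, "wz": 0}]'

```text
t: 9.7
eef_pos: [0.5293, 0.2137, 0.1094]
tool_rot: [0.0, 0.811, 0.585, 0.0]
contact_force: [-1.0, -0.1, 2.6]
gripper_width: 0.489
```

>>> jog_arm --plan '[{"x": 0, "y": 0, "z": 0.008, "wx": 0, "wy": 0, "wz": 0}, {"x": 0, "y": 0, "z": 0.016, "wx": 0, "wy": 0, "wz": 0}, {"x": 0, "y": 0, "z": 0.016, "wx": 0, "wy": 0, "wz": 0}]'

```text
t: 9.95
eef_pos: [0.5293, 0.2138, 0.1063]
tool_rot: [0.0, 0.811, 0.585, 0.0]
contact_force: [-2.1, -1.0, 2.2]
gripper_width: 0.487
```

>>> jog_arm --plan '[{"x": 0, "y": 0, "z": 0.008, "wx": 0, "wy": 0, "wz": 0}, {"x": 0, "y": 0, "z": 0.016, "wx": 0, "wy": 0, "wz": 0}, {"x": 0, "y": 0, "z": 0.016, "wx": 0, "wy": 0, "wz": 0}]'

```text
t: 10.2
eef_pos: [0.5293, 0.2138, 0.1031]
tool_rot: [0.0, 0.811, 0.585, 0.0]
contact_force: [-2.0, -0.9, 3.0]
gripper_width: 0.491
```

>>> jog_arm --plan '[{"x": 0, "y": 0, "z": 0.008, "wx": 0, "wy": 0, "wz": 0}, {"x": 0, "y": 0, "z": 0.016, "wx": 0, "wy": 0, "wz": 0}, {"x": 0, "y": 0, "z": 0.016, "wx": 0, "wy": 0, "wz": 0}]'

```text
t: 10.45
eef_pos: [0.5293, 0.2138, 0.1005]
tool_rot: [0.001, 0.811, 0.585, 0.0]
contact_force: [-2.7, -0.9, 8.5]
gripper_width: 0.488
```

>>> jog_arm --plan '[{"x": 0, "y": 0, "z": 0.008, "wx": 0, "wy": 0, "wz": 0}, {"x": 0, "y": 0, "z": 0.012, "wx": 0, "wy": 0, "wz": 0}, {"x": 0, "y": 0, "z": 0.012, "wx": 0, "wy": 0, "wz": 0}]'

```text
t: 10.7
eef_pos: [0.5294, 0.2139, 0.1003]
tool_rot: [0.001, 0.811, 0.585, 0.0]
contact_force: [-9.0, -4.1, 23.2]
gripper_width: 0.487
```

Run:
```python
from h import *
p,M=state()
s=shot('side')[60:160,190:300];w=shot('wrist','w6.png')
g,a=gold(w,(282,305),30);print(g,a)
cv2.imwrite('pics/in.png',cv2.resize(s[:,:,::-1],None,fx=5,fy=5,interpolation=2))
```

```text
t 10.7 p [0.5294 0.2139 0.1003] yang -18.4 zax [ 0.0016 -0.0019 -1.    ] F [-9.  -4.1 23.2] w 0.487 q7 -1.12
[282.17419825 304.78061224] 1372
```

View pics/in.png

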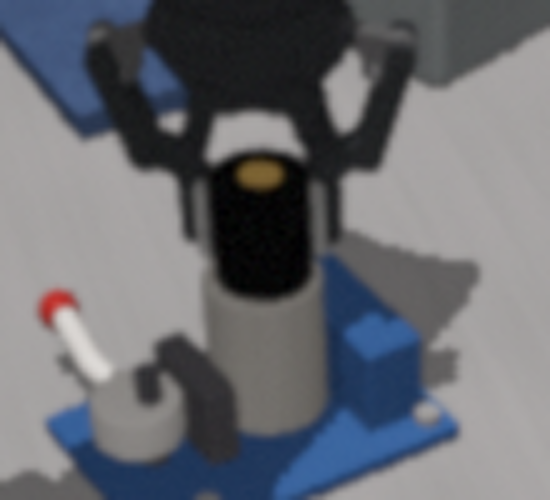

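It has stopped: TCP z stayed at 0.100 while the force jumped to 23 N, and the shoulder looks down on the rim. The implied rim height of 0.088 fits too. There's some side load, so I'll ease that off with light pressure and check that it goes no deeper.

>>> jog_arm --plan '[{"x": -0.003, "y": -0.003, "z": 0.002, "wx": 0, "wy": 0, "wz": 0}, {"x": -0.003, "y": -0.003, "z": 0.004, "wx": 0, "wy": 0, "wz": 0}, {"x": -0.003, "y": -0.003, "z": 0.004, "wx": 0, "wy": 0, "wz": 0}, {"x": -0.003, "y": -0.003, "z": 0.004, "wx": 0, "wy": 0, "wz": 0}]'

```text
t: 11.13
eef_pos: [0.5289, 0.2138, 0.1004]
tool_rot: [0.001, 0.811, 0.585, 0.0]
contact_force: [-3.9, -1.6, 12.1]
gripper_width: 0.486
```

The stop is firm: same depth, with less side load. Releasing and retreating straight up.

>>> jog_arm --plan '[{"x": 0, "y": 0, "z": 0, "wx": 0, "wy": 0, "wz": 0}, {"x": 0, "y": 0, "z": 0, "wx": 0, "wy": 0, "wz": 0}, {"x": 0, "y": 0, "z": 0, "wx": 0, "wy": 0, "wz": 0}, {"x": 0, "y": 0, "z": 0, "wx": 0, "wy": 0, "wz": 0}, {"x": 0, "y": 0, "z": 0, "wx": 0, "wy": 0, "wz": 0}, {"x": 0, "y": 0, "z": 0, "wx": 0, "wy": 0, "wz": 0}, {"x": 0, "y": 0, "z": 0, "wx": 0, "wy": 0, "wz": 0}, {"x": 0, "y": 0, "z": 0, "wx": 0, "wy": 0, "wz": 0}]' --hand 1

```text
t: 11.8
eef_pos: [0.5289, 0.2138, 0.1003]
tool_rot: [0.001, 0.811, 0.585, 0.0]
contact_force: [-0.2, 0.6, -0.1]
gripper_width: 1.0
```

>>> jog_arm --plan '[{"x": 0, "y": 0, "z": -0.05, "wx": 0, "wy": 0, "wz": 0}, {"x": 0, "y": 0, "z": -0.15, "wx": 0, "wy": 0, "wz": 0}, {"x": 0, "y": 0, "z": -0.3, "wx": 0, "wy": 0, "wz": 0}, {"x": 0, "y": 0, "z": -0.45, "wx": 0, "wy": 0, "wz": 0}, {"x": -0.15, "y": 0, "z": -0.6, "wx": 0, "wy": 0, "wz": 0}, {"x": -0.3, "y": 0, "z": -0.6, "wx": 0, "wy": 0, "wz": 0}, {"x": -0.4, "y": 0, "z": -0.6, "wx": 0, "wy": 0, "wz": 0}, {"x": -0.4, "y": 0, "z": -0.6, "wx": 0, "wy": 0, "wz": 0}, {"x": -0.4, "y": 0, "z": -0.6, "wx": 0, "wy": 0, "wz": 0}, {"x": -0.4, "y": 0, "z": -0.6, "wx": 0, "wy": 0, "wz": 0}]'

```text
t: 12.63
eef_pos: [0.5035, 0.1388, 0.221]
tool_rot: [0.001, 0.811, 0.585, 0.001]
contact_force: [0.3, 1.3, -0.1]
gripper_width: 1.0
```

Run:
```python
from h import *
state();cw=cams.get_calibration('wrist');w=shot('wrist');s=shot('side')
g,a=gold(s,(242,96),16);cs=cams.get_calibration('side');print('side gold',g,a)
gw=finder.place_of('wrist','cap_center');print([(np.round(r['location']),round(r['confidence'],2)) for r in gw])
E=np.array(cw['extrinsics']);v=E[:3,:3]@[.5289,.2138,.138]+E[:3,3];u=(cw['fx']*v[0]/v[2]+cw['cx'],cw['fy']*v[1]/v[2]+cw['cy'])
g2,a2=gold(w,u,25);x,e=tri(cs,g,cw,g2);print('top of cap',x.round(4),round(e,4),g2,a2)
A=cv2.resize(s[60:160,190:300],None,fx=4,fy=4);B=cv2.resize(w,(int(560*400/420),400))[:,100:440]
cv2.imwrite('pics/end.png',np.hstack([A,B])[:,:,::-1])
```

```text
t 12.63 p [0.5035 0.1388 0.221 ] yang -18.4 zax [ 0.0033 -0.001  -1.    ] F [ 0.3  1.3 -0.1] w 1.0 q7 -0.88
side gold [240.81132075  94.56603774] 53
[(array([279., 115.]), 0.71)]
top of cap [0.5292 0.2155 0.1369] 0.0027 [280.31568228 114.94704684] 491
```

View pics/end.png

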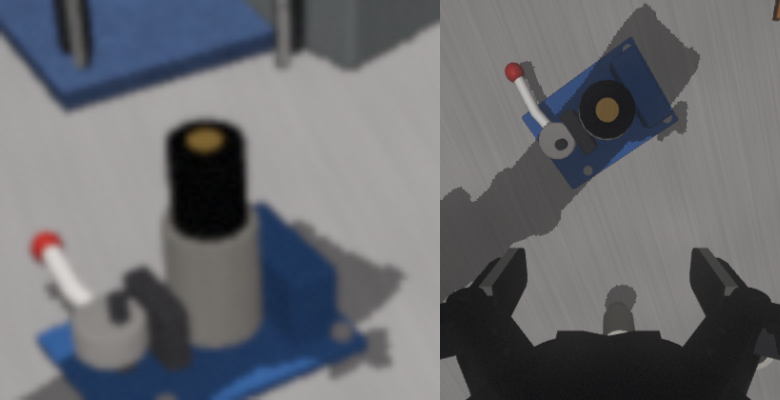

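The cap stands upright with its shoulder on the rim. Its top is at z = 0.137, which puts the rim at 0.087, and the gripper is clear. Handing in.

```bash
python3 -c "
from h import *
print(bot.hand_in());state()"
```

```text
the job is handed in; nothing more can be done
None
the job is handed in; nothing more can be done
```

The black cap is in the clamped collar, plug end down, with its shoulder against the rim. I then let go and backed the gripper clear, and handed the job in at about 12.7 s on the robot's clock.

- **Hard stop:** the tool stopped at z = 0.100 m while the force rose from about 8 N on the seal to 23 N. A second, lighter push of about 12 N went no deeper.
- **Final position:** the two cameras put the cap's top at about 0.137 m, so the rim would be near 0.087 m. That fits the 80–95 mm range and the depth where the tool stopped. The final pictures show the cap upright and seated.
- **Disagreements:** the wrist and side sightlines to the cap's top missed each other by about 3 mm, so vision alone can't rule out a gap of a millimetre or two. The force stop is the stronger evidence. The detector's side-view rim point and wrist-view rim were each a few pixels off, so I fitted the ring in the wrist picture instead.
- **Side load:** pressing put about 10 N of sideways force on the tool. I eased that to about 4 N before letting go.
- **Other parts:** I didn't go near the grey cap, spare collar or red look-alikes apart from passing well above them. I didn't measure their positions again at the end.

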